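# Turn the griddle cake and shut the hotplate off

### The arm

A 6-joint arm with a two-finger parallel gripper is mounted at the origin on the work surface. World frame = base frame: x ahead of the robot, y to its left, z up, the work surface at z = 0. Lengths are in mm, angles in rad, forces in N, time in s.
With the tool pointing down it reaches from about 350 to 950 mm from the base axis. Payload 17.4 kg.
Tool frame: the origin (TCP) lies on the centre line of the jaws, within the pads' length; the fingertips stand 8 mm ahead of it and the grasp point (between the pads) lies 11 mm behind it; x points along the fingers, y is the direction in which the jaws open and shut, and the axes are right-handed (so a half turn about x gives the same grasp; the last joint's range is limited). The gripper opens to 93 mm and grips with 3 to 60 N. Pads are 15 mm wide; open, the fingers measure 128 mm over their backs; the gripper's body (75 mm by 188 mm) begins 65 mm behind the grasp point.
Start: joints at [1.11, 0.116, 1.442, -0, 1.584, -0.038], TCP at [276.971, 615.564, 226.646] pointing down, gripper open.
Joint ranges: [-2.83, 2.83], [-0.83, 2.19], [0.07, 2.5], [-1.14, 4.28], [0.01, 3], [-2.97, 2.97]. Speed limits (rad/s): [1.89, 1.89, 2.22, 3.14, 3.14, 3.14].

### API

Orientations are given as a unit quaternion [x, y, z, w].
In Python, from rig import * gives the robot as it stands. The module is installed in compiled form; this text tells all that it offers.
- The arm moves only by the shell command python3 -m pendant 'ROWS' [FORCE]. ROWS is JSON, a list of rows, each a list of 3 entries, a list of its own where there are three numbers: the shift along the tool's x, y, z in mm, then the turn, a rotation vector about the tool's x, y, z in degrees, then the finger opening in mm, from 0 to 93. In form: [[[tx, ty, tz], [wx, wy, wz], grip], ...]. A call has 1 to 10 rows; each row shifts and turns the commanded pose from where the row before left it, along the tool's axes as they then stand; what a row does not reach is not made up. A row lasts 1/10 s, in which the tool goes at most 50 mm and 8.59 degrees, less where a joint would pass 70% of its speed; a pose out of reach is approached as far as the arm can. A call with a gripper value outside its range is refused whole. The fingers move at their own pace and stop on an object; FORCE is the grip in N (left out, the last holds). Time passes only in rows, so rows that do not move let the fingers close. It gives the time, the measured TCP pose, the force and the opening at its end, in the units of the state.
- get_state(): the state, without advancing time (a new reading comes with each control period).
- snapshot(name): name is "scene" or "top" or "wrist"; returns a dict with "pixels" (400x640x3 uint8, blue, green, red), "vfov" (degrees; the focal length in pixels is half the picture's height over the tangent of half this angle, whatever the lens; pixels are square), "cx", "cy" (the principal point, pixels), "camera_from_world" (4x4, takes a point from world to camera coordinates); the wrist camera has in their place "T_tool_cam" (4x4, takes a point from camera to tool coordinates, whose origin is the TCP and whose axes are the tool frame's). Camera axes: x right, y down, z forward; pixel columns grow to the right and rows downward; lengths in mm; the calibration is good to about 2 mm. A picture is of the moment at which its call begins: read the wrist's pose just before it. There is no depth.
- close_job(): hands the job in, once; it reports no verdict.
The state is a dict: "time": time; "joint_pos": joint angles; "qvel": joint speeds; "effort": joint torques, N m; "tcp_pos": TCP position; "eef_rot": TCP orientation; "wrist_force": force on the tool from outside, world axes, zero at the start; "wrist_torque": the same for the moment, N m; "grip_width": finger opening in mm.
Only numpy, scipy, OpenCV 4.12 (cv2) and the standard library are available. Lean on these libraries where they do the work, as an engineer would, in place of code of your own. Each camera call takes 0.05 s, during which the arm holds its last target. There are 200 camera calls.

### The job

Pick up the spatula and use it to flip the round griddle cake over, so that it lies flat on the hotplate with its scored face down; never touch the cake with the hand. Then switch the hotplate off by pushing all four of its upright switches over until they lie down. The spatula must end up back on its wooden board, standing on its flat blade, and the other goods on the counter are left alone.

Things in the scene. Friction and masses are not known exactly. Their poses are not given: they have to be found in the camera images.
- hotplate: Fixed steel counter-top hotplate. Origin on the counter under the middle of the hot surface; z up, y along its length, -x side faces the robot. Dark flat hot surface 240 (x) by 440 (y) mm, 60 mm above the counter, open at both y ends. A splash plate rises 30 mm above it at the +x edge (x = 120 to 132). A lower steel shelf, 42 mm high, x = -200 to -120, carries the switches.
- hot_surface (a point): The middle of the hot surface, at its height; axes as the hotplate's.
- switch_row (a point): The middle of the row of switches, on top of the switch shelf; axes as the hotplate's. Four toggle levers stand along y at +102, +34, -34 and -102 mm from here: thin steel stems with black paddles 22 (x) by 11 (y) by 26 mm, tops 50 mm above the shelf when on; lying over to -y when off, highest point then 28 mm above the shelf, clear of the next lever.
- switch1 (a joint): Toggle lever 1 of 4, at y = 102 mm in the row, hinged at shelf height about the hotplate's x axis. Radians: 0 = on, nearly upright (leaning 0.15 rad to +y); grows as it is pushed to the hotplate's -y; 1.25 = off, lying over. Very light; once past upright it drops by its own weight and stays.
- switch2 (a joint): Toggle lever 2 of 4, at y = 34 mm in the row, hinged at shelf height about the hotplate's x axis. Radians: 0 = on, nearly upright (leaning 0.15 rad to +y); grows as it is pushed to the hotplate's -y; 1.25 = off, lying over. Very light; once past upright it drops by its own weight and stays.
- switch3 (a joint): Toggle lever 3 of 4, at y = -34 mm in the row, hinged at shelf height about the hotplate's x axis. Radians: 0 = on, nearly upright (leaning 0.15 rad to +y); grows as it is pushed to the hotplate's -y; 1.25 = off, lying over. Very light; once past upright it drops by its own weight and stays.
- switch4 (a joint): Toggle lever 4 of 4, at y = -102 mm in the row, hinged at shelf height about the hotplate's x axis. Radians: 0 = on, nearly upright (leaning 0.15 rad to +y); grows as it is pushed to the hotplate's -y; 1.25 = off, lying over. Very light; once past upright it drops by its own weight and stays.
- cake: Hard, rigid round griddle cake, bread-coloured, 114 mm across, 18 mm thick, about 0.16 kg (varies). Origin in the middle of the face that is down at the start; z towards the face scored with a cross of two dark lines, up at the start. Flat faces 86 mm across; bevelled rim whose outermost edge is 7 to 11 mm above the surface, so that a thin blade can be run under it.
- cake_center (a point): The centre of the cake, 9 mm from either face. It starts within 80 mm of the hot surface's middle along the hotplate's y, 30 mm along x. Lifted at one side by a blade under its rim, the cake pivots on its opposite edge, which may slide a little and, if it slides far, lets the cake drop back; pushed past upright it falls over and comes to rest about one diameter further on.
- spatula: Cranked steel spatula, 0.24 kg. Origin in the middle of the blade's underside; x to the blade's tip, z up. Flat blade 100 (x) by 80 (y) by 2.5 mm; a thin neck rises from its rear to a level dark wooden handle, x = -200 to -80 mm, 22 wide (y), 24 high, its middle 66 mm above the blade's underside. Let go, it stands by itself on its heavy blade, as at the start on the board, blade away from the robot.
- spatula_tip (a point): Middle of the blade's front edge, on its underside (x = +50 mm).
- spatula_grip (a point): Place to grip the handle, on its centre line, 115 mm behind the blade's middle and 66 mm above its underside.
- board: Fixed wooden board on which the spatula stands, 270 (x) by 150 (y) by 12 mm thick. Origin in the middle of its underside on the counter; top at 12 mm.
- tin: Bystander, loose: the food tin; origin in the middle of its underside. 74 mm wide, 100 mm high.
- saucer: Bystander, loose: the white plate; origin in the middle of its underside. 130 mm wide, 20 mm high.
- soap: Bystander, loose: the small paper packet; origin in the middle of its underside. 90 x 60 x 35 mm high.
There are look-alikes about, which are no part of the job. What is meant by the cake is not orange or purple, and is the larger of those in its own colour.

How it is judged:
By the outcome, as a careful person would: the job done as asked, in the order asked, and still so for the second after the job is handed in, with the robot touching nothing.
It also fails if it takes over 72 s, if anything falls off the work surface, if the arm or the gripper's body presses on something with over 40 N, if the wrist force passes 120 N, or if a joint passes its speed limit or range.

## Working session

There is one attempt and no reset: what is moved stays moved. The work goes in short steps, Python scripts to look and compute and a shell command to move; the robot and the scene stay as the last step left them, time stands still between calls to the robot, and variables do not carry over. Pictures are saved under pics/ and viewed, about 8 in all and at most 12, crops included, and the job is handed in when it is done.

```bash
mkdir -p pics
python3 - <<'E'
from rig import *
import cv2,numpy as np,pickle
s=get_state();print(s)
D={}
for n in("scene","top"):
    d=snapshot(n);D[n]=d;cv2.imwrite(f"pics/{n}0.png",d["pixels"])
    print(n,d["vfov"],d["cx"],d["cy"],np.round(d["camera_from_world"],3).tolist())
pickle.dump(D,open("d0.pkl","wb"))
E
```

```text
{'time': 0.0, 'joint_pos': array([ 1.11017720e+00,  1.16502071e-01,  1.44228745e+00, -1.36830016e-05,
        1.58399504e+00, -3.77856406e-02]), 'qvel': array([ 0.00058427, -0.00067451,  0.00037739, -0.0006432 , -0.00166569,
        0.00062037]), 'effort': array([-4.39368188e-03, -7.21276760e+01, -6.22601867e+01,  7.77466223e-02,
        2.39328097e-02, -5.16983039e-05]), 'tcp_pos': array([276.89693918, 615.37073967, 225.88055069]), 'eef_rot': array([ 0.14797349,  0.69146187, -0.14879265,  0.69126339]), 'wrist_force': array([-0.00966334, -1.03228663,  0.97079578]), 'wrist_torque': array([ 0.03990228, -0.01632355, -0.01593675]), 'grip_width': 93.30264908920276}
scene 45.15904371257439 314.471548115499 199.26428841672643 [[0.747, 0.665, -0.006, -339.0], [0.509, -0.577, -0.639, -234.792], [-0.428, 0.474, -0.769, 2011.947], [0.0, 0.0, 0.0, 1.0]]
top 46.50123188192399 322.8013845382238 200.84036514728848 [[0.024, -1.0, -0.002, -69.703], [-0.991, -0.024, -0.129, 493.2], [0.129, 0.005, -0.992, 1536.335], [0.0, 0.0, 0.0, 1.0]]
```

View pics/scene0.png

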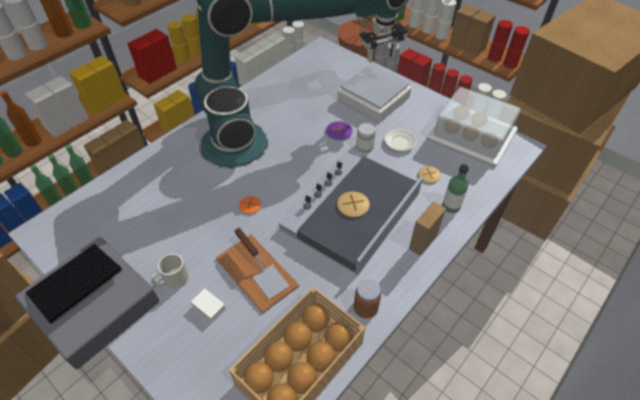

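View pics/top0.png

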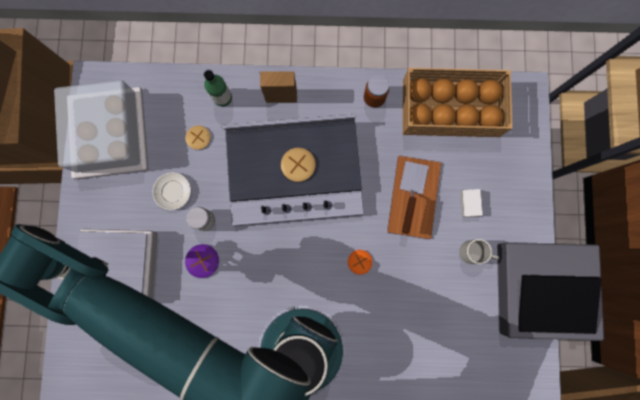

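Top view: candidates for the cake are (298,164) bread-coloured on the hotplate, (198,137) smaller bread-coloured, (360,262) orange, (202,261) purple. I choose (298,164). The spatula is on its board near (415,197), and the switches lie at (266..327, 205..210). Next come close crops of both views.

Run:
```python
import cv2,pickle,numpy as np
D=pickle.load(open("d0.pkl","rb"))
a=D["top"]["pixels"][110:245,220:450]; a=cv2.resize(a,None,fx=3.4,fy=3.4,interpolation=cv2.INTER_CUBIC)
cv2.imwrite("pics/topc.png",a)
b=D["scene"]["pixels"][150:312,212:425]; b=cv2.resize(b,None,fx=3.7,fy=3.7,interpolation=cv2.INTER_CUBIC)
cv2.imwrite("pics/scenec.png",b);print(a.shape,b.shape)
```

```text
(459, 782, 3) (599, 788, 3)
```

View pics/topc.png

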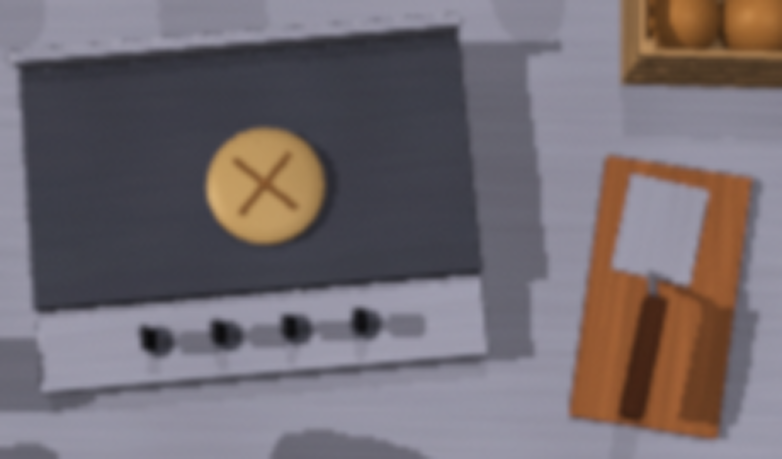

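View pics/scenec.png

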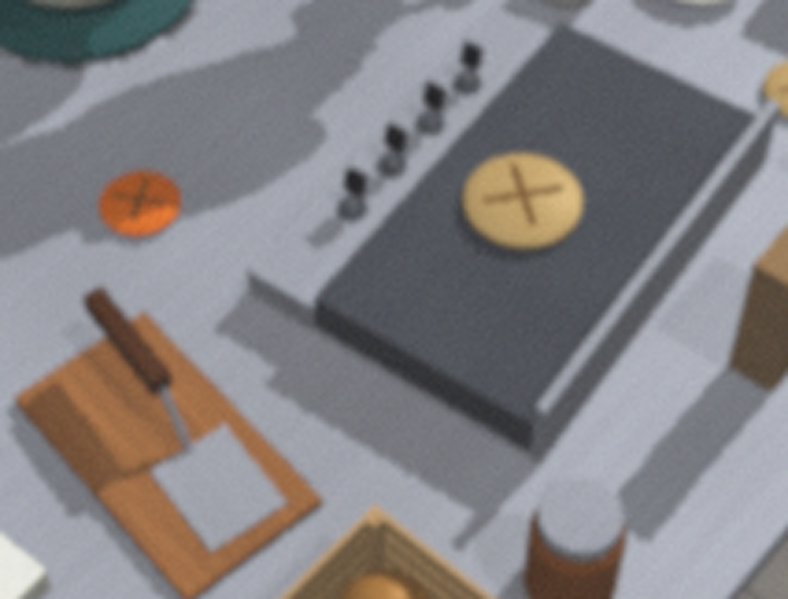

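```bash
cat > h.py <<'E'
import numpy as np,cv2,pickle
from scipy.spatial.transform import Rotation as R
D=pickle.load(open("d0.pkl","rb"))
def PK(d):
    f=200/np.tan(np.radians(d["vfov"])/2)
    return np.array([[f,0,d["cx"]],[0,f,d["cy"]],[0,0,1.]]),np.array(d["camera_from_world"])
def tri(pa,pb,a="top",b="scene"):
    (K1,T1),(K2,T2)=PK(D[a]),PK(D[b])
    X=cv2.triangulatePoints(K1@T1[:3],K2@T2[:3],np.float64(pa).reshape(-1,2).T,np.float64(pb).reshape(-1,2).T)
    return (X[:3]/X[3]).T
def ray(p,z,d):
    K,T=PK(d);p=np.float64(p).reshape(-1,2)
    r=(np.linalg.inv(K)@np.c_[p,np.ones(len(p))].T).T@T[:3,:3]; c=-T[:3,:3].T@T[:3,3]
    return c+r*((z-c[2])/r[:,2])[:,None]
tc=lambda p:(np.float64(p)+.5)/3.4-.5+[220,110]
sc=lambda p:(np.float64(p)+.5)/3.7-.5+[212,150]
E
python3 - <<'E'
from h import *
np.set_printoptions(precision=1,suppress=True)
T=tc([(266,185),(480,272),(37,308),(627,175),(708,190),(692,285),(612,268),(655,297),(632,416),(157,340),(366,323)])
S=sc([(523,201),(319,302),(560,28),(212,552),(287,505),(225,428),(152,467),(163,380),(97,297),(472,55),(355,183)])
# correspondence of blade corners: top TL=far-left
N="cake hsBR hsBL bTL bTR bBR bBL hFront hRear sw1 sw4".split()
for o in ([0,1,2,3,4,5,6,7,8,9,10],):
    for n,x in zip(N,tri(T,S[o])):print(n,x)
print("blade alt",tri(T[3:7],S[[4,3,6,5]]))
t=D["top"]
print("hs z60",ray(tc([(458,42),(480,272),(37,308),(20,66)]),60,t))
print("shelf z42",ray(tc([(44,390),(487,353)]),42,t))
print("cake z78",ray(T[0],78,t)," board z12",ray(tc([(607,155),(755,178),(720,438),(571,415)]),12,t))
print("blade z14.5",ray(T[3:7],14.5,t),"handle z90",ray(T[7:9],90,t),"paddles ",ray(tc([(157,340),(227,334),(296,328),(366,323)]),90,t))
for n in D:
  K,M=PK(D[n]);print(n,-M[:3,:3].T@M[:3,3])
E
```

```text
cake [611.8  28.3  67.5]
hsBR [ 535.2 -181.7   49.4]
hsBL [486.7 249.   52.4]
bTL [ 631.8 -374.   -36.4]
bTR [ 644.7 -382.3   60.4]
bBR [ 551.1 -364.8   63.5]
bBL [ 533.  -355.2  -24.5]
hFront [ 508.2 -349.2   82.1]
hRear [ 394.8 -326.4   79.3]
sw1 [457.9 129.9  83.5]
sw4 [479.2 -70.2  77.5]
blade alt [[ 643.4 -336.5    3.9]
 [ 629.  -416.4   11.5]
 [ 531.5 -396.5   19.4]
 [ 547.4 -319.5    8.7]]
hs z60 [[ 762.5 -158.    60. ]
 [ 531.6 -183.1   60. ]
 [ 485.7  247.5   60. ]
 [ 727.5  276.4   60. ]]
shelf z42 [[ 407.3  240.3   42. ]
 [ 454.2 -192.4   42. ]]
cake z78 [[609.2  27.3  78. ]]  board z12 [[ 662.5 -314.1   12. ]
 [ 642.2 -464.2   12. ]
 [ 378.1 -427.2   12. ]
 [ 397.4 -279.2   12. ]]
blade z14.5 [[ 641.7 -334.    14.5]
 [ 628.1 -416.    14.5]
 [ 530.6 -399.4   14.5]
 [ 546.  -319.1   14.5]] handle z90 [[ 506.8 -348.1   90. ]
 [ 392.6 -326.3   90. ]] paddles  [[454.  125.6  90. ]
 [461.4  59.2  90. ]
 [468.7  -6.3  90. ]
 [475.1 -72.9  90. ]]
scene [1233.4 -864.9 1395.9]
top [ 292.7  -65.  1587. ]
```

```bash
cat >> h.py <<'E'
def plan(p,Rm,tgt,yaw):
    """tool-down target: tool y along spatula y (yaw deg); gives tool shift in mm and turn about tool x in deg (both grasp options)"""
    Rm=np.array(Rm); out=[]
    c,s=np.cos(np.radians(yaw)),np.sin(np.radians(yaw))
    for k in(1,-1):
        y=k*np.array([-s,c,0]);x=np.array([0,0,-1.]);Rt=np.c_[x,y,np.cross(x,y)]
        out.append(np.degrees(R.from_matrix(Rm.T@Rt).as_rotvec()))
    return Rm.T@(np.array(tgt)-p),out
E
python3 - <<'E'
from h import *
from rig import *
np.set_printoptions(precision=3,suppress=True)
s=get_state();Rm=R.from_quat(s["eef_rot"]).as_matrix();print(Rm)
d=snapshot("wrist");print(d["T_tool_cam"],d["vfov"],d["cx"],d["cy"])
print(plan([276.97,615.56,226.6],Rm,[473,-344,230],-9.8))
E
```

```text
[[-0.     0.41   0.912]
 [-0.001  0.912 -0.41 ]
 [-1.    -0.001 -0.   ]]
[[  -0.001   -0.279    0.96  -157.228]
 [   1.      -0.001    0.001    1.309]
 [   0.       0.96     0.279  -76.98 ]
 [   0.       0.       0.       1.   ]] 62.95455993207526 316.36522299759145 201.16321908115367
(array([  -2.589, -794.623,  572.506]), [array([-14.426,  -0.009,   0.059]), array([165.574,   0.086,   0.013])])
```

```bash
python3 -m pendant '[[[0,0,0],[-7.2,0,0],93],[[0,0,0],[-7.2,0,0],93],[[0,-45.6,18.7],[0,0,0],93],[[0,-45.6,18.7],[0,0,0],93],[[0,-45.6,18.7],[0,0,0],93],[[0,-45.6,18.7],[0,0,0],93],[[0,-45.6,18.7],[0,0,0],93],[[0,-45.6,18.7],[0,0,0],93],[[0,-45.6,18.7],[0,0,0],93],[[0,-45.6,18.7],[0,0,0],93]]' 30
python3 -m pendant '[[[0,-45.6,18.7],[0,0,0],93],[[0,-45.6,18.7],[0,0,0],93],[[0,-45.6,18.7],[0,0,0],93],[[0,-45.6,18.7],[0,0,0],93],[[0,-45.6,18.7],[0,0,0],93],[[0,-45.6,18.7],[0,0,0],93],[[0,-45.6,18.7],[0,0,0],93],[[0,-45.6,18.7],[0,0,0],93],[[0,-45.6,18.7],[0,0,0],93],[[0,-45.6,18.7],[0,0,0],93]]'
python3 -m pendant '[[[0,-45.6,18.7],[0,0,0],93],[[0,-45.6,18.7],[0,0,0],93],[[0,0,0],[0,0,0],93],[[0,0,0],[0,0,0],93],[[0,0,0],[0,0,0],93]]'
python3 - <<'E'
from rig import *;import cv2,pickle
s=get_state();d=snapshot("wrist");print(s["tcp_pos"],s["eef_rot"],s["joint_pos"]);pickle.dump((s,d),open("w1.pkl","wb"))
cv2.imwrite("pics/w1.png",d["pixels"])
E
```

```text
time: 1.15
tcp_pos: [361.9, 228.8, 226.6]
eef_rot: [0.06, 0.704, -0.06, 0.705]
wrist_force: [0.9, 0.3, -0.6]
grip_width: 92.7
time: 2.15
tcp_pos: [468.5, -252.9, 226.6]
eef_rot: [0.061, 0.704, -0.061, 0.705]
wrist_force: [1.2, 0.6, 0.3]
grip_width: 93.2
time: 2.65
tcp_pos: [489.8, -346.1, 226.7]
eef_rot: [0.06, 0.705, -0.06, 0.705]
wrist_force: [-0.6, -0.2, 0.6]
grip_width: 93.1
[ 489.76461267 -346.05617026  226.67699864] [ 0.06046277  0.70454413 -0.0603288   0.70450143] [-6.57723319e-01 -4.75002351e-02  1.60918935e+00  1.26591823e-04
  1.58005690e+00 -2.05748503e+00]
```

View pics/w1.png

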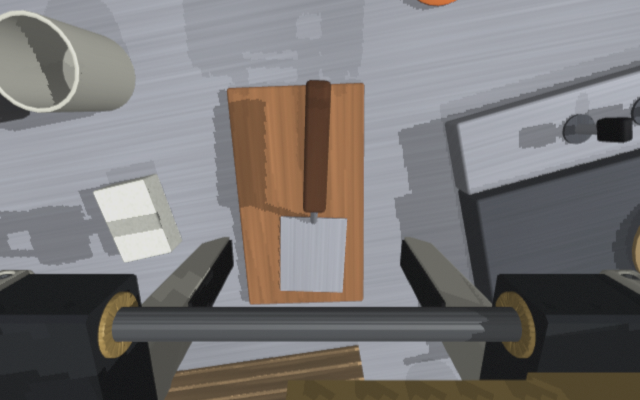

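The wrist view shows the handle from (318,82) to (314,211), and blade corners at (281,217), (347,219), (344,292), (281,290). The last joint's range calls for the half-turned grasp, so I turn the tool by 180° and take the second view there.

```bash
for i in 1 2; do python3 -m pendant '[[[0,0,0],[8.5,0,0],93],[[0,0,0],[8.5,0,0],93],[[0,0,0],[8.5,0,0],93],[[0,0,0],[8.5,0,0],93],[[0,0,0],[8.5,0,0],93],[[0,0,0],[8.5,0,0],93],[[0,0,0],[8.5,0,0],93],[[0,0,0],[8.5,0,0],93],[[0,0,0],[8.5,0,0],93],[[0,0,0],[8.5,0,0],93]]'; done
python3 -m pendant '[[[0,0,0],[5,0,0],93],[[0,0,0],[5,0,0],93],[[0,0,0],[0,0,0],93],[[0,0,0],[0,0,0],93]]'
python3 - <<'E'
from rig import *;import cv2,pickle
s=get_state();d=snapshot("wrist");print(s["tcp_pos"],s["eef_rot"],s["joint_pos"]);pickle.dump((s,d),open("w2.pkl","wb"))
cv2.imwrite("pics/w2.png",d["pixels"])
E
```

```text
time: 3.7
tcp_pos: [490.0, -345.6, 227.3]
eef_rot: [0.522, 0.477, -0.522, 0.478]
wrist_force: [-0.3, 0.2, 0.1]
grip_width: 93.0
time: 4.7
tcp_pos: [490.0, -345.6, 227.4]
eef_rot: [0.707, -0.001, -0.707, -0.0]
wrist_force: [-0.3, -0.3, -1.1]
grip_width: 92.8
time: 5.1
tcp_pos: [489.9, -346.1, 227.1]
eef_rot: [0.705, -0.059, -0.704, -0.059]
wrist_force: [0.2, -0.6, 0.0]
grip_width: 93.0
[ 489.93934239 -346.10433526  227.1215191 ] [ 0.70484485 -0.05943609 -0.70438745 -0.05915579] [-6.57555387e-01 -4.78297453e-02  1.60879160e+00  1.80611903e-05
  1.57987236e+00  1.08115256e+00]
```

View pics/w2.png

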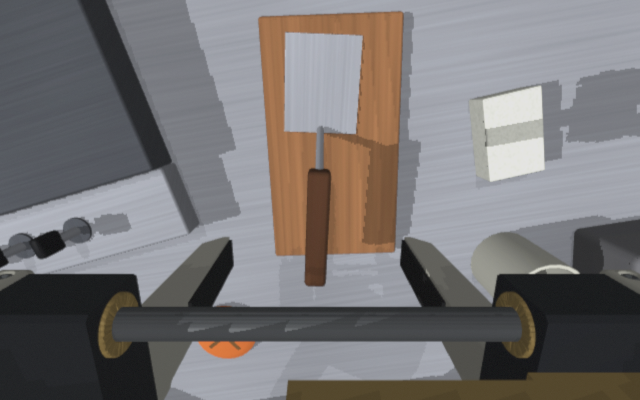

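```bash
cat >> h.py <<'E'
def wcam(f):
    s,d=pickle.load(open(f,"rb"));d=dict(d)
    W=np.eye(4);W[:3,:3]=R.from_quat(s["eef_rot"]).as_matrix();W[:3,3]=s["tcp_pos"]
    d["camera_from_world"]=np.linalg.inv(W@np.array(d["T_tool_cam"]));return d
E
python3 - <<'E'
from h import *
import h
np.set_printoptions(precision=1,suppress=True)
D["w1"]=wcam("w1.pkl");D["w2"]=wcam("w2.pkl")
A=[(344,292),(281,290),(281,217),(347,219),(315,210),(318,83)]
B=[(285,33),(362,36),(357,134),(285,132),(318,176),(315,284)]
X=tri(A,B,"w1","w2");print("tip+y tip-y rear-y rear+y hfront hrear\n",X)
print(ray(A[:4],14.5,D["w1"]),ray(B[:4],14.5,D["w2"]),ray(A[4:],90,D["w1"]),ray(B[4:],90,D["w2"]))
c=X[:4].mean(0);v=X[:2].mean(0)-X[2:4].mean(0);h=X[4]-X[5]
print(c,np.degrees(np.arctan2(v[1],v[0])),np.degrees(np.arctan2(h[1],h[0])))
# hotplate near corner + lever seen
E
```

```text
tip+y tip-y rear-y rear+y hfront hrear
 [[ 644.  -337.    16.6]
 [ 628.2 -415.    15.6]
 [ 531.4 -395.9   16.8]
 [ 546.8 -318.5   18.1]
 [ 506.9 -349.1   89.9]
 [ 395.7 -327.2   87. ]]
[[ 645.6 -335.7   14.5]
 [ 628.9 -414.6   14.5]
 [ 532.3 -394.9   14.5]
 [ 548.3 -317.6   14.5]] [[ 644.3 -338.3   14.5]
 [ 628.2 -415.8   14.5]
 [ 530.9 -397.6   14.5]
 [ 546.5 -319.    14.5]] [[ 506.9 -349.    90. ]
 [ 396.  -327.1   90. ]] [[ 506.8 -349.2   90. ]
 [ 397.5 -327.7   90. ]]
[ 587.6 -366.6   16.8] -10.968625963376844 -11.145810534881875
```

```bash
python3 -m pendant '[[[30,0,5],[0.4,0,0],93],[[40,0.2,5],[0.4,0,0],93],[[40,0,5.4],[0.4,0,0],93],[[40,0,0],[0,0,0],93],[[10,0,0],[0,0,0],93],[[0,0,0],[0,0,0],93],[[0,0,0],[0,0,0],93]]' 60
python3 -m pendant '[[[0,0,0],[0,0,0],0],[[0,0,0],[0,0,0],0],[[0,0,0],[0,0,0],0],[[0,0,0],[0,0,0],0],[[0,0,0],[0,0,0],0],[[0,0,0],[0,0,0],0],[[0,0,0],[0,0,0],0],[[0,0,0],[0,0,0],0]]'
python3 -m pendant '[[[0,0,0],[0,0,0],0],[[0,0,0],[0,0,0],0],[[0,0,0],[0,0,0],0]]'
```

```text
time: 5.85
tcp_pos: [475.5, -344.9, 68.8]
eef_rot: [0.705, -0.068, -0.703, -0.067]
wrist_force: [0.2, 0.1, 0.2]
grip_width: 93.2
time: 6.65
tcp_pos: [474.6, -344.3, 66.6]
eef_rot: [-0.704, 0.068, 0.704, 0.068]
wrist_force: [-0.7, -0.2, -0.4]
grip_width: 33.6
time: 6.95
tcp_pos: [474.7, -344.3, 66.6]
eef_rot: [-0.704, 0.068, 0.704, 0.068]
wrist_force: [0.4, 0.3, -0.2]
grip_width: 21.7
```

```bash
python3 -m pendant '[[[-20,0,0],[0,0,0],0],[[-35,0,0],[0,0,0],0],[[-35,0,0],[0,0,0],0],[[-30,0,0],[0,0,0],0],[[-10,0,0],[0,0,0],0],[[0,-32.4,-26.3],[0,0,0],0],[[0,-32.4,-26.3],[0,0,0],0],[[0,-32.4,-26.3],[0,0,0],0],[[0,-32.4,-26.3],[0,0,0],0],[[0,-32.4,-26.3],[0,0,0],0]]'
python3 -m pendant '[[[0,0,0],[-7,0,0],0],[[0,0,0],[-8.5,0,0],0],[[0,0,0],[-8.5,0,0],0],[[0,0,0],[-8.5,0,0],0],[[0,0,0],[-8.5,0,0],0],[[0,0,0],[-8.5,0,0],0],[[0,0,0],[-8.5,0,0],0],[[0,0,0],[-8.5,0,0],0],[[0,0,0],[-8.5,0,0],0],[[0,0,0],[-8.5,0,0],0]]'
python3 -m pendant '[[[0,0,0],[-8.5,0,0],0],[[0,0,0],[-8.5,0,0],0],[[0,0,0],[-6.6,0,0],0],[[0,0,0],[0,0,0],0],[[0,0,0],[0,0,0],0],[[0,0,0],[0,0,0],0]]'
python3 - <<'E'
from rig import *;import cv2,pickle,numpy as np
from scipy.spatial.transform import Rotation as R
s=get_state();d=snapshot("wrist");t=snapshot("top");print(s["tcp_pos"],R.from_quat(s["eef_rot"]).as_matrix().round(3),s["joint_pos"]);pickle.dump((s,d),open("w3.pkl","wb"))
pickle.dump(t,open("t3.pkl","wb"))
a=cv2.resize(d["pixels"],(480,300));b=cv2.resize(t["pixels"][100:250,200:440],(480,300),interpolation=cv2.INTER_CUBIC)
cv2.imwrite("pics/w3.png",np.vstack([a,b]))
E
```

```text
time: 7.95
tcp_pos: [635.5, -209.0, 194.9]
eef_rot: [-0.703, 0.068, 0.704, 0.068]
wrist_force: [-1.0, -0.6, -2.1]
grip_width: 21.3
time: 8.95
tcp_pos: [634.4, -210.4, 194.8]
eef_rot: [-0.569, -0.42, 0.569, -0.419]
wrist_force: [0.1, -0.3, -1.5]
grip_width: 21.3
time: 9.55
tcp_pos: [634.7, -210.4, 196.1]
eef_rot: [0.473, 0.525, -0.474, 0.525]
wrist_force: [0.1, 0.5, -2.2]
grip_width: 21.8
[ 634.6596986  -210.43105296  196.05606084] [[-0.001  0.995  0.103]
 [ 0.     0.103 -0.995]
 [-1.    -0.001 -0.   ]] [-3.58293039e-01  1.12060547e-01  1.49527135e+00 -2.70721177e-05
  1.53483582e+00 -4.61521337e-01]
```

View pics/w3.png

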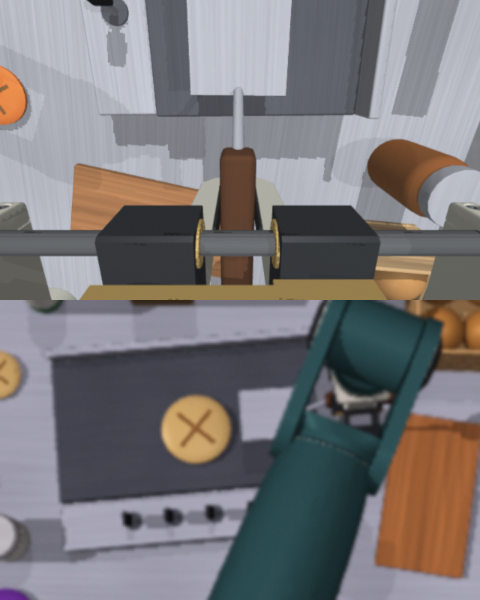

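Run:
```python
from h import *
np.set_printoptions(precision=1,suppress=True)
t=pickle.load(open("t3.pkl","rb"))
print("tip",ray([(319.5,158)],144.5,t))
for n,d in (("t",t),("t0",D["top"]),("s",D["scene"])):
    H=cv2.cvtColor(d["pixels"],cv2.COLOR_BGR2HSV)
    m=cv2.inRange(H,(10,70,90),(30,255,255))
    k,l,st,ce=cv2.connectedComponentsWithStats(m)
    x0=(298,164) if n!="s" else (353,204)
    i=min([j for j in range(1,k) if st[j,4]>200],key=lambda j:np.hypot(*(ce[j]-x0)))
    print(n,ce[i],st[i],ray([ce[i]],70,d))
```

```text
tip [[616.5 -44.5 144.5]]
t [297.7 164.2] [281 147  35  35 959] [[610.3  28.3  70. ]]
t0 [297.6 164.2] [281 147  35  35 954] [[610.3  28.7  70. ]]
s [352.8 203.7] [337 191  33  26 667] [[612.   27.6  70. ]]
```

```bash
python3 -m pendant '[[[25,1,0],[0,0,0],0],[[30,0,0],[0,0,0],0],[[15,0,0],[0,0,0],0],[[6,0,0],[0,0,0],0],[[0,0,0],[0,0,0],0],[[0,0,0],[0,0,0],0]]'
for i in 1 2 3; do python3 -m pendant '[[[1.5,0,0],[0,0,0],0],[[0,0,0],[0,0,0],0]]'; done
```

```text
time: 10.25
tcp_pos: [636.2, -210.6, 122.1]
eef_rot: [0.473, 0.525, -0.473, 0.526]
wrist_force: [0.9, 0.4, -2.0]
grip_width: 21.6
time: 10.45
tcp_pos: [636.0, -210.5, 119.9]
eef_rot: [0.473, 0.525, -0.473, 0.526]
wrist_force: [0.1, 0.4, -2.1]
grip_width: 21.5
time: 10.65
tcp_pos: [635.7, -210.4, 117.6]
eef_rot: [0.473, 0.526, -0.473, 0.526]
wrist_force: [-0.1, -0.0, -2.6]
grip_width: 21.8
time: 10.85
tcp_pos: [635.6, -210.4, 115.9]
eef_rot: [0.473, 0.526, -0.473, 0.526]
wrist_force: [0.8, -0.1, -3.2]
grip_width: 21.5
```

```bash
for i in 1 2 3 4; do python3 -m pendant '[[[0.6,0,0],[0,0,0],0],[[0,0,0],[0,0,0],0],[[0,0,0],[0,0,0],0]]' | egrep 'tcp|force'; done
```

```text
tcp_pos: [635.7, -210.4, 115.5]
wrist_force: [0.1, -0.4, -2.1]
tcp_pos: [635.8, -210.3, 115.0]
wrist_force: [-0.8, 0.0, -1.1]
tcp_pos: [635.8, -210.4, 114.6]
wrist_force: [-0.7, 0.4, 1.7]
tcp_pos: [635.9, -210.6, 114.4]
wrist_force: [-1.4, -2.3, 4.7]
```

```bash
python3 -m pendant '[[[-0.4,0,0],[0,0,0],0],[[0,0,-5],[0,0,0],0],[[0,0,-5],[0,0,0],0],[[0,0,-5],[0,0,0],0],[[0,0,-3],[0,0,0],0],[[0,0,0],[0,0,0],0]]'| egrep 'tcp|force'
for i in 1 2 3 4; do python3 -m pendant '[[[0,0,-2],[0,0,0],0],[[0,0,0],[0,0,0],0]]'| egrep 'tcp|force'; done
python3 - <<'E'
from rig import *;import cv2,pickle,numpy as np
t=snapshot("top")
from h import *
H=cv2.cvtColor(t["pixels"],cv2.COLOR_BGR2HSV);m=cv2.inRange(H,(10,70,90),(30,255,255));k,l,st,ce=cv2.connectedComponentsWithStats(m)
i=min([j for j in range(1,k) if st[j,4]>200],key=lambda j:np.hypot(*(ce[j]-(298,164))));print(ce[i],st[i],ray([ce[i]],70,t))
E
```

```text
tcp_pos: [634.0, -191.9, 114.4]
wrist_force: [1.2, -0.9, 4.0]
tcp_pos: [633.8, -190.4, 114.5]
wrist_force: [1.0, -3.0, 5.2]
tcp_pos: [633.6, -188.5, 114.5]
wrist_force: [1.6, -2.8, 4.6]
tcp_pos: [633.4, -186.6, 114.5]
wrist_force: [-0.2, -3.9, 4.7]
tcp_pos: [633.1, -184.6, 114.5]
wrist_force: [0.6, -2.8, 5.4]
[297.50422833 164.29809725] [281 147  34  35 946] [[610.08190918  29.04038205  70.        ]]
```

```bash
python3 -m pendant '[[[-3,0,0],[0,0,0],0],[[-5,0,-2],[0,0,0],0],[[-7,0,-3],[0,0,0],0],[[-9,0,-5],[0,0,0],0],[[-10,0,-8],[0,0,0],0],[[-10,0,-9],[0,0,0],0]]'| egrep 'tcp|force'
python3 - <<'E'
from rig import *;import cv2,pickle,numpy as np
t=snapshot("top");s=snapshot("scene")
a=cv2.resize(t["pixels"][120:220,230:390],(640,400),interpolation=cv2.INTER_CUBIC)[:300]
b=cv2.resize(s["pixels"][150:250,290:450],(640,400),interpolation=cv2.INTER_CUBIC)[:300]
cv2.imwrite("pics/m1.png",np.vstack([a,b]))
E
```

```text
tcp_pos: [630.1, -156.9, 159.3]
wrist_force: [0.6, -0.6, -3.2]
```

View pics/m1.png

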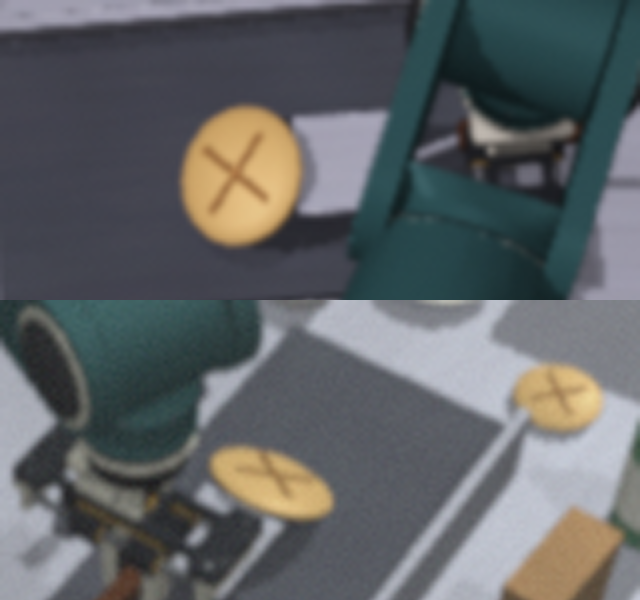

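The cake is tilted about 30° on the blade tip; its far rim has slid about 18 mm. I continue faster, following that slide.

```bash
python3 -m pendant '[[[-11,0,-11],[0,0,0],0],[[-13,0,-16],[0,0,0],0],[[-13,0,-22],[0,0,0],0],[[-8,0,-27],[0,0,0],0],[[-1,0,-26],[0,0,0],0],[[0,0,-18],[0,0,0],0],[[0,0,-10],[0,0,0],0],[[0,0,0],[0,0,0],0],[[0,0,0],[0,0,0],0],[[0,0,0],[0,0,0],0]]'| egrep 'tcp|force'
python3 - <<'E'
from rig import *;import cv2,pickle,numpy as np
t=snapshot("top");s=snapshot("scene")
a=cv2.resize(t["pixels"][120:220,230:390],(640,400),interpolation=cv2.INTER_CUBIC)[:300]
b=cv2.resize(s["pixels"][130:230,290:450],(640,400),interpolation=cv2.INTER_CUBIC)[:300]
cv2.imwrite("pics/m2.png",np.vstack([a,b]))
E
```

```text
tcp_pos: [616.4, -29.2, 204.0]
wrist_force: [-0.0, 0.2, -2.3]
```

View pics/m2.png

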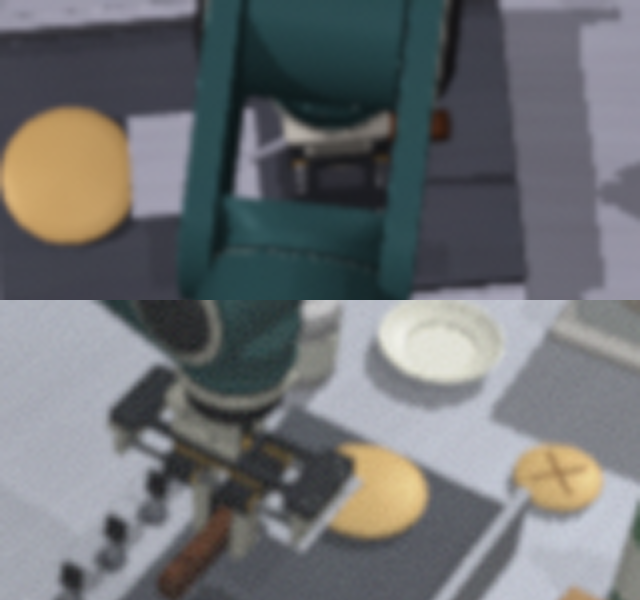

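Flipped: the unscored face is up at about (247,164) in the top view, lying inside the surface. Next the spatula goes back to its board.

```bash
python3 -m pendant '[[[0,0,40],[0,0,0],0],[[0,0,46],[0,0,0],0],[[0,0,46],[0,0,0],0],[[0,0,48],[0,0,0],0],[[0,0,0],[7,0,0],0],[[0,0,0],[8.5,0,0],0],[[0,0,0],[8.5,0,0],0],[[0,0,0],[8.5,0,0],0],[[0,0,0],[8.5,0,0],0],[[0,0,0],[8.5,0,0],0]]'| egrep 'tcp|force'
python3 -m pendant '[[[0,0,0],[8.5,0,0],0],[[0,0,0],[8.5,0,0],0],[[0,0,0],[8.5,0,0],0],[[0,0,0],[8.5,0,0],0],[[0,0,0],[8.5,0,0],0],[[0,0,0],[8.5,0,0],0],[[0,0,0],[6.6,0,0],0],[[0,0,0],[0,0,0],0],[[0,0,0],[0,0,0],0]]'| egrep 'tcp|force|rot'
python3 -m pendant '[[[0,32.4,26.3],[0,0,0],0],[[0,32.4,26.3],[0,0,0],0],[[0,32.4,26.3],[0,0,0],0],[[0,32.4,26.3],[0,0,0],0],[[0,32.4,26.3],[0,0,0],0],[[0,0,0],[0,0,0],0],[[0,0,0],[0,0,0],0],[[0,0,0],[0,0,0],0]]'| egrep 'tcp|force|rot|time'
python3 - <<'E'
from h import *
from rig import *
t=snapshot("top");w=snapshot("wrist");s=get_state();pickle.dump((s,w),open("w4.pkl","wb"));np.set_printoptions(precision=1,suppress=True)
H=cv2.cvtColor(t["pixels"],cv2.COLOR_BGR2HSV);m=cv2.inRange(H,(10,70,90),(30,255,255));k,l,st,ce=cv2.connectedComponentsWithStats(m)
i=min([j for j in range(1,k) if st[j,4]>200],key=lambda j:np.hypot(*(ce[j]-(247,164))));p=ray([ce[i]],70,t)[0];v=p[:2]-[628,45.3]
print(ce[i],st[i],p,"hot",v@[.9943,.1063],v@[-.1063,.9943])
Rm=R.from_quat(s["eef_rot"]).as_matrix();print(plan(s["tcp_pos"],Rm,[474.7,-344.3,66.6],-11))
a=cv2.resize(t["pixels"][100:260,200:460],(520,320),interpolation=cv2.INTER_CUBIC)
cv2.imwrite("pics/m3.png",np.vstack([cv2.resize(w["pixels"],(520,325))[:265],a]))
E
```

```text
tcp_pos: [635.3, -208.0, 204.0]
wrist_force: [-0.4, 0.2, -2.4]
tcp_pos: [635.3, -207.7, 204.0]
eef_rot: [-0.704, 0.067, 0.704, 0.067]
wrist_force: [0.4, -0.0, -2.6]
time: 18.0
tcp_pos: [475.8, -340.9, 204.2]
eef_rot: [0.704, -0.067, -0.704, -0.067]
wrist_force: [-1.2, 0.2, -1.6]
[247.  163.4] [230 147  35  34 960] [609. 197.  70.] hot -2.794744248847615 152.81189550320863
(array([137.5,   3.9,   0.6]), [array([-179.9,   -0. ,    0. ]), array([0.1, 0. , 0. ])])
```

View pics/m3.png

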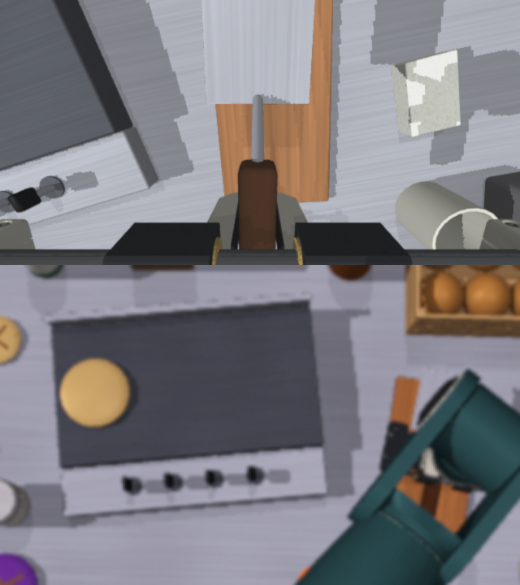

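```bash
python3 -m pendant '[[[25,3.9,0.6],[0,0,0],0],[[40,0,0],[0,0,0],0],[[40,0,0],[0,0,0],0],[[20,0,0],[0,0,0],0],[[8,0,0],[0,0,0],0],[[2,0,0],[0,0,0],0],[[0,0,0],[0,0,0],0],[[0,0,0],[0,0,0],0]]'| egrep 'tcp|force'
for i in 1 2 3; do python3 -m pendant '[[[0.8,0,0],[0,0,0],0],[[0,0,0],[0,0,0],0],[[0,0,0],[0,0,0],0]]' | egrep 'tcp|force'; done
```

```text
tcp_pos: [474.7, -345.3, 70.7]
wrist_force: [-0.3, -0.5, -2.5]
tcp_pos: [474.1, -345.1, 68.7]
wrist_force: [0.1, 0.1, -2.4]
tcp_pos: [474.0, -345.0, 67.6]
wrist_force: [-0.7, -0.2, -1.3]
tcp_pos: [474.1, -345.0, 66.9]
wrist_force: [-0.2, 0.0, 0.9]
```

```bash
python3 -m pendant '[[[0,0,0],[0,0,0],60],[[0,0,0],[0,0,0],93],[[0,0,0],[0,0,0],93],[[0,0,0],[0,0,0],93],[[0,0,0],[0,0,0],93],[[0,0,0],[0,0,0],93],[[0,0,0],[0,0,0],93],[[0,0,0],[0,0,0],93]]'
python3 -m pendant '[[[-10,0,0],[0,0,0],93],[[-30,0,0],[0,0,0],93],[[-40,0,0],[0,0,0],93],[[-40,0,0],[0,0,0],93],[[-20,0,0],[-8.5,0,0],0],[[0,0,0],[-8.5,0,0],0],[[0,0,0],[0,0,0],0],[[0,0,0],[0,0,0],0]]'
python3 - <<'E'
from h import *
from rig import *
s=get_state();np.set_printoptions(precision=1,suppress=True)
w=snapshot("wrist");cv2.imwrite("pics/w5.png",w["pixels"])
print(plan(s["tcp_pos"],R.from_quat(s["eef_rot"]).as_matrix(),[452.9,177.4,200],6.1))
E
```

```text
time: 20.6
tcp_pos: [474.0, -345.0, 66.8]
eef_rot: [0.704, -0.068, -0.704, -0.068]
wrist_force: [-0.3, -0.7, -0.0]
grip_width: 80.8
time: 21.4
tcp_pos: [473.9, -344.8, 206.7]
eef_rot: [-0.706, -0.035, 0.706, -0.035]
wrist_force: [-0.3, -0.1, -0.8]
grip_width: 65.8
(array([   6.8, -521.7,  -31.1]), [array([179.6,   0. ,  -0. ]), array([-0.4,  0. ,  0. ])])
```

```bash
python3 -m pendant '[[[0,-38,-2.6],[0,0,0],0],[[0,-44,-2.6],[0,0,0],0],[[0,-44,-2.6],[0,0,0],0],[[0,-44,-2.6],[0,0,0],0],[[0,-44,-2.6],[0,0,0],0],[[0,-44,-2.6],[0,0,0],0],[[0,-44,-2.6],[0,0,0],0],[[0,-44,-2.6],[0,0,0],0],[[0,-44,-2.6],[0,0,0],0],[[0,-44,-2.6],[0,0,0],0]]'|egrep 'tcp|width'
python3 -m pendant '[[[0,-44,-2.6],[0,0,0],0],[[0,-43.7,-2.5],[0,0,0],0],[[20,0,0],[0,0,0],0],[[40,0,0],[0,0,0],0],[[40,0,0],[0,0,0],0],[[20,0,0],[0,0,0],0],[[0,0,0],[0,0,0],0],[[0,0,0],[0,0,0],0]]'
python3 - <<'E'
from h import *
from rig import *
s=get_state();np.set_printoptions(precision=1,suppress=True);Rm=R.from_quat(s["eef_rot"]).as_matrix()
print(Rm.T@(np.array([452.9,177.4,86])-s["tcp_pos"]),Rm.T@(np.array([484.8,-120.9,86])-s["tcp_pos"]))
E
```

```text
tcp_pos: [454.0, 91.1, 206.5]
grip_width: 0.9
time: 23.25
tcp_pos: [450.8, 177.1, 87.3]
eef_rot: [-0.706, -0.036, 0.706, -0.036]
wrist_force: [0.3, -0.4, 0.0]
grip_width: 0.5
[ 1.3 -0.  -2.2] [  1.4 300.   -3.4]
```

```bash
python3 -m pendant '[[[0.5,10,-2.5],[0,0,0],0],[[0,16,0],[0,0,0],0],[[0,18,0],[0,0,0],0],[[0,18,0],[0,0,0],0],[[0,18,0],[0,0,0],0],[[0,18,0],[0,0,0],0],[[0,18,0],[0,0,0],0],[[0,18,0],[0,0,0],0],[[0,18,0],[0,0,0],0],[[0,18,0],[0,0,0],0]]'|egrep 'tcp|force'
python3 -m pendant '[[[0,18,0],[0,0,0],0],[[0,18,0],[0,0,0],0],[[0,18,0],[0,0,0],0],[[0,18,0],[0,0,0],0],[[0,18,0],[0,0,0],0],[[0,18,0],[0,0,0],0],[[0,18,0],[0,0,0],0],[[0,4,0],[0,0,0],0],[[0,0,0],[0,0,0],0]]'|egrep 'tcp|force'
python3 -m pendant '[[[-30,0,0],[0,0,0],0],[[-50,0,0],[0,0,0],0],[[-50,0,0],[0,0,0],0],[[-50,0,0],[0,0,0],0],[[-20,0,45],[0,0,0],0],[[0,0,45],[0,0,0],0],[[0,0,30],[0,0,0],0],[[0,0,0],[0,0,0],0],[[0,0,0],[0,0,0],0]]'
python3 - <<'E'
from rig import *;import cv2,numpy as np
t=snapshot("top");s=snapshot("scene")
a=cv2.resize(t["pixels"][100:250,180:450],(780,433),interpolation=cv2.INTER_CUBIC)[:300]
a=cv2.resize(t["pixels"][130:245,200:450],(650,299),interpolation=cv2.INTER_CUBIC)
b=cv2.resize(s["pixels"][140:310,200:450],(441,300),interpolation=cv2.INTER_CUBIC)
c=np.zeros((300,650,3),np.uint8);c[:,:441]=b
cv2.imwrite("pics/f.png",np.vstack([a,c]))
E
```

```text
tcp_pos: [471.5, 6.9, 87.9]
wrist_force: [0.3, 0.5, 0.3]
tcp_pos: [484.6, -121.7, 87.1]
wrist_force: [0.2, 0.7, -0.3]
time: 26.05
tcp_pos: [364.9, -133.2, 287.0]
eef_rot: [0.707, 0.036, -0.705, 0.037]
wrist_force: [-0.2, -0.2, -0.4]
grip_width: 0.3
```

View pics/f.png

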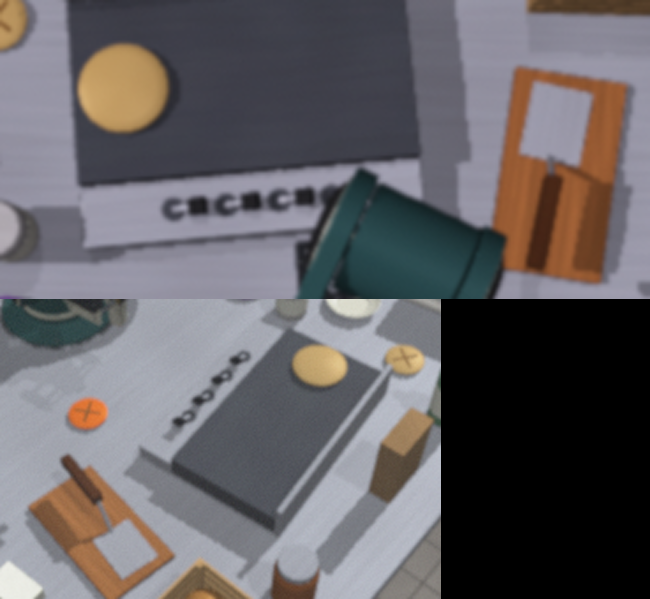

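Run:
```python
from rig import *;import cv2
s=snapshot("scene")
cv2.imwrite("pics/f2.png",cv2.resize(s["pixels"][155:230,285:385],(800,600),interpolation=cv2.INTER_CUBIC))
```

```text
(no output)
```

View pics/f2.png

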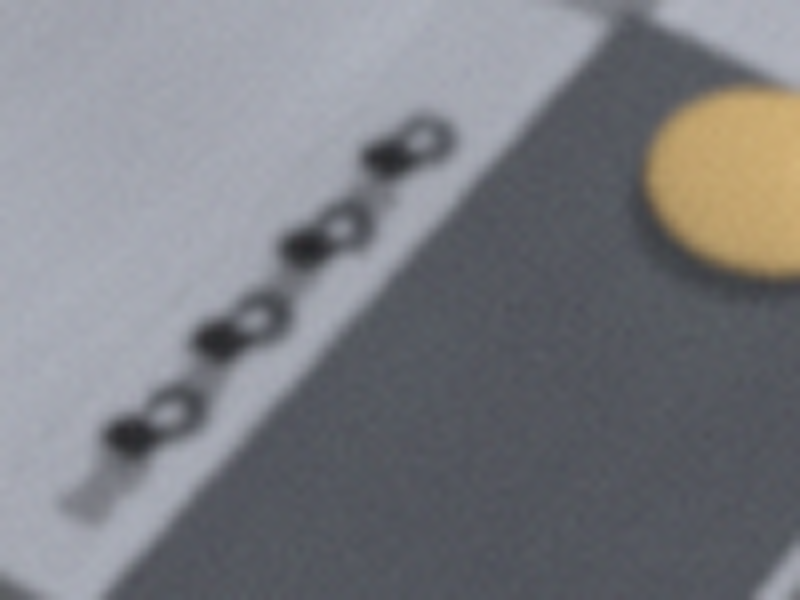

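All four paddles lie over alike, at (390,155), (305,245), (220,340) and (130,435), and the cake is flat and clear of them. I hand the job in.

```bash
python3 -c "
from rig import *
print(close_job())"
```

```text
the job is handed in; nothing more can be done
None
```

The job is done and handed in at about 26 s of the 72 s allowed. I flipped the cake with the spatula, stood the spatula back on its board, and knocked all four switches over in one sweep with the closed fingers.

- **Cake:** It lies flat with its plain face up, so the scored face is down. It slid about 18 mm while being tipped and came to rest further along than one diameter. Its centre measures about 153 mm from the middle along the hotplate's +y. Its edge is at about 210 mm of the 220 mm surface, so it is fully on but only about 10 mm from the end.
- **Switches:** The last close picture shows all four lying over the same way.
- **Spatula:** It stands on its blade on the board, within a few mm of where it started. I put it back before doing the switches.
- **Other goods:** The tin, saucer, packet and look-alikes seen in my pictures appear undisturbed. I did not measure their positions again.
- **Forces:** Wrist force stayed within about 6 N in every reading.
- **Disagreement between views:** Points measured from the scene and top cameras together came out about 3 to 15 mm low. I relied on the wrist camera's two views for the spatula and on blade contact for the hotplate height, and both agreed with the stated heights to within about 4 mm.

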